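# Enable the mainspring winder with its key

## Robot

A 6-joint arm with a two-finger parallel gripper is mounted at the origin on the work surface. World frame = base frame: x ahead of the robot, y to its left, z up, the work surface at z = 0. Lengths are in mm, angles in rad, forces in N, time in s.
With the tool pointing down it reaches from about 275 to 775 mm from the base axis. Payload 14.6 kg.
Tool frame: the origin (TCP) lies between the finger pads; the fingertips stand manip.tips_ahead ahead of it and the grasp point (between the pads) is the TCP (manip.tips_ahead is the distance from the TCP to the fingertips, in mm); z points along the fingers, y is the direction in which the jaws open and shut (so a half turn about z gives the same grasp; the last joint's range is limited). The gripper opens to 85 mm and grips with 20 to 120 N. Pads are 22 mm wide; open, the fingers measure 114 mm over their backs; the gripper's body (76 mm by 85 mm) begins 54 mm behind the grasp point. The pads swing forward as they close: fully open they stand 13 mm farther back than shut.
Start: joints at [1.046, 0.263, -0.048, 1.259, 0, 1.415], TCP at [189.755, 489.511, 250.278] pointing down, gripper open.
Joint ranges: [-2.65, 2.65], [-0.89, 1.7], [-1.18, 1.37], [-2.13, 2.11], [-1.35, 1.29], [-3.14, 3.14]. Speed limits (rad/s): [1.89, 1.89, 2.57, 2.79, 3.14, 3.14].

## Interface

Orientations are given as a rotation vector (axis times angle).
In Python, from rig import manip, viewer gives the robot as it stands.
- The arm moves only by the tool apply_moves, never from a script. Its argument "deltas" is a list of rows, each a list of 7 numbers: the shift along the tool's x, y, z in mm, then the turn, a rotation vector about the tool's x, y, z in degrees, then the finger opening in mm, from 0 to 85.4. In form: [[x, y, z, wx, wy, wz, claw], ...]. A call has 1 to 20 rows; each row is the pose to reach, as a shift and turn from the pose measured when the call began, along the tool's axes at that moment; what a row does not reach only later rows make up. A row lasts 1/10 s, in which the tool goes at most 50 mm and 8.59 degrees, less where a joint would pass 70% of its speed; a pose out of reach is approached as far as the arm can. A call with a gripper value outside its range is refused whole. The fingers move at their own pace and stop on an object; "squeeze" is the grip in N (left out, the last holds). Time passes only in rows, so rows that repeat a pose let the fingers close. It gives the time, the measured TCP pose, the force and the opening at its end, in the units of the state.
- manip.get_state(): the state, without advancing time (a new reading comes with each control period).
- viewer.camera(name): name is "side" or "top" or "wrist"; returns a dict with "color" (400x640x3 uint8, red, green, blue), "depth" (400x640 float32, mm along the optical axis (not along the pixel's ray), 0 where there is no reading), "fx", "fy", "cx", "cy" (pixels), "cam_to_world" (4x4, takes a point from camera to world coordinates). Camera axes: x right, y down, z forward; pixel columns grow to the right and rows downward; lengths in mm; the calibration is good to about 2 mm. A picture is of the moment at which its call begins.
- manip.job_done(): hands the job in, once; it reports no verdict.
The state is a dict: "t": time; "joint_pos": joint angles; "joint_velocities": joint speeds; "joint_torque": joint torques, N m; "tool_pos": TCP position; "eef_rot": TCP orientation; "wrist_force": force on the tool from outside, world axes, zero at the start; "wrist_torque": the same for the moment, N m; "grip_width": finger opening in mm.
Only numpy, scipy, OpenCV 4.12 (cv2) and the standard library are available. Lean on these libraries where they do the work, as an engineer would, in place of code of your own. Each camera call takes 0.05 s, during which the arm holds its last target.

## Task

Switch on the mainspring winder: take the brass key out of its walnut stand, push it fully home into the slot of the key switch on the grey control box, and turn it clockwise to its stop (on). Leave the key standing in the switch, let go of it, and do not disturb the other things on the bench.

Things in the scene. Friction and masses are not known exactly. Their poses are not given: they have to be found in the camera images.
- key: Loose brass key, 92 mm long, upright in the stand. Origin: centre of the lower (bit) end; z up to the bow. Bit: 26 mm along x, 7 along y, 14 high, square edges. Shank: round, 7 mm. Bow: flat round disc 44 mm across in the x-z plane, 10 mm thick along y, centred 70 mm above the origin; grip its flat faces (across y). The same after a half turn about z. 60 to 130 g.
- stand: Fixed walnut block, 83 x 63 mm, 45 mm high, origin at the centre of its underside. A slot in its top (28 x 9 mm, long side along the block's x, 37 mm deep) holds the key, whose end stands 8 mm above the bench. The bow's centre is then 78 mm above the bench.
- switch: Fixed grey control box, 130 mm (x) by 150 mm (y), origin under its centre. On two rails along its y (tops 40 mm high) sits the key-switch block, 64 x 64 mm, brass top face 70 mm above the bench. The block is clamped anywhere up to 9 mm either way along the box's y and no reading tells where: find the keyway by touch (or sight). In x it is central, and square to the box.
- switch_mid (a point): Centre of the control box at the height of the brass face (70 mm above the bench), axes as the box's. The keyway's centre lies up to 9 mm from it along +y or -y. Keyway: slot 29 x 10 mm, long side along the box's x, central in the block, with a 1.5 mm chamfer, through a plate 8 mm thick. Red dot at its -x end: off; green dot 72 degrees clockwise: on.
- switch_floor (a point): Centre of the control box at the height of the firm floor under the keyway: 44 mm above the bench, 26 mm below the brass face. The key is fully home when its end stands on this floor. Only with its bit wholly under the plate (key's end at most 4 mm off the floor) can it turn. The key can be drawn out only in the off position.
- rotor (a joint): Turning pocket (30.5 x 10.5 mm) under the keyway's plate, in line with the slot while off. 0 is off, 1.25 rad is on (hard stop), growing clockwise seen from above. About 0.1 N m of friction, no spring, stays where it is left. The bit has about 0.14 rad of play in it, so the key must turn that much further than the pocket.
- bowl: Bystander: loose pewter bowl of brass ratchet wheels, 130 mm across, 45 mm high, origin under its centre.
- crutch: Bystander: loose blued steel pendulum crutch, 160 mm long along its y, 6 mm high, origin under its centre.
- bob_a: Bystander: loose walnut pendulum bob, 80 mm disc, 21 mm high, origin under its centre.
- bob_b: Bystander: a second such walnut bob.
- tin: Bystander: loose red lacquered round tin, 88 mm across, 62 mm high, origin under its centre. It stands on the other side of the control box from the key stand.
- screwdriver: Bystander: loose screwdriver, 170 mm long, lying along its x, origin under its middle.
Mind the look-alikes: they are no part of the job. Leave any blue look-alike of the switch alone.

How it is judged (in metres and radians):
On the way, in this order (a step that is already met when the one before it is completed fails the run):
1. the key is out of its stand (z of key in the frame of stand above 0.05 m), for 0.1 s.
2. the key is fully home in the keyway, the switch still off (z of key in the frame of switch below 0.048 m and horizontal distance between key and switch_mid below 0.015 m and value of joint rotor below 0.3 rad), for 0.05 s.
3. the key switch is turned on (value of joint rotor above 1.1 rad), for 0.1 s.
At the end, for the whole second after the job is handed in: The switch is on (rotor beyond 1.1 rad of its 1.25), the key stands in the keyway within 5 mm of fully home, less than 0.25 rad off upright, at rest and released (value of joint rotor above 1.1 rad and z of key in the frame of switch below 0.049 m and horizontal distance between key and switch_mid below 0.015 m and angle between key's own z axis and vertical below 0.25 rad and linear speed of key below 0.03 m/s and contact force between the fingers and key below 0.1 N); the robot touches nothing.
It fails at once if a bystander is shifted by more than 30 mm (distance of any of bowl, crutch, bob_a, bob_b, tin, screwdriver from where it was at the start of the episode above 0.03 m).
It also fails if it takes over 70 s, if anything falls off the work surface, if the arm or the gripper's body presses on something with over 40 N, if the wrist force passes 120 N, or if a joint passes its speed limit or range.

## Working session

There is one attempt and no reset: what is moved stays moved. The work goes in short steps, Python scripts to look and compute and a tool call to move; the robot and the scene stay as the last step left them, time stands still between calls to the robot, and variables do not carry over. Pictures are saved under pics/ and viewed, and the job is handed in when it is done.

Besides the shell and the picture viewer there is one more tool, called after ">>>" as name([rows], argument=value, ...), one row to a line, values as JSON. apply_moves: Moves the arm, as the interface text tells. Its arguments: {"type":"object","properties":{"deltas":{"type":"array","items":{"type":"array","items":{"type":"number"}}},"squeeze":{"type":"number"}},"required":["deltas"]}

```bash
ls; mkdir -p pics
python3 - <<'E'
from rig import manip, viewer
import cv2,numpy as np,pickle
print(manip.get_state(), manip.tips_ahead)
for n in ["top","side","wrist"]:
    c=viewer.camera(n); pickle.dump(c,open(f"pics/{n}0.pkl","wb"))
    cv2.imwrite(f"pics/{n}0.png",c["color"][:,:,::-1]); print(n,c["fx"],c["cx"],c["cy"],c["cam_to_world"].round(3).tolist())
E
```

```text
pics
{'t': 0.0, 'joint_pos': array([ 1.04571930e+00,  2.63562585e-01, -4.89576422e-02,  1.25941029e+00,
       -3.08678552e-06,  1.41548795e+00]), 'joint_velocities': array([ 0.00049986,  0.0013059 , -0.0002194 , -0.00080118, -0.00148861,
       -0.00062217]), 'joint_torque': array([ 1.52845925e-03, -6.37622166e+01,  3.84564471e+01,  1.37720842e-02,
       -3.55549173e-05, -1.50057451e-05]), 'tool_pos': array([189.60991763, 489.27949831, 249.79693393]), 'eef_rot': array([-5.77458741e-01, -3.08768256e+00,  1.68090168e-03]), 'wrist_force': array([-1.23474011,  0.41718921,  0.26863863]), 'wrist_torque': array([ 0.02127701, -0.03683118,  0.04513559]), 'grip_width': 85.28786822427405} 19.0
top 362.05768939672805 316.62889283491944 203.76598818014358 [[0.001, -0.988, 0.153, 384.083], [-1.0, -0.002, -0.008, 1.431], [0.008, -0.153, -0.988, 1067.671], [0.0, 0.0, 0.0, 1.0]]
side 416.0466097535338 320.23551409396 199.64633406380673 [[0.861, -0.331, 0.385, 201.863], [-0.508, -0.554, 0.66, -635.452], [-0.005, -0.764, -0.645, 703.907], [0.0, 0.0, 0.0, 1.0]]
wrist 335.15080892803815 314.66145844492473 197.4053486951476 [[0.362, 0.894, 0.265, 122.536], [0.932, -0.347, -0.103, 516.166], [-0.001, 0.284, -0.959, 374.267], [0.0, 0.0, 0.0, 1.0]]
```

View pics/top0.png

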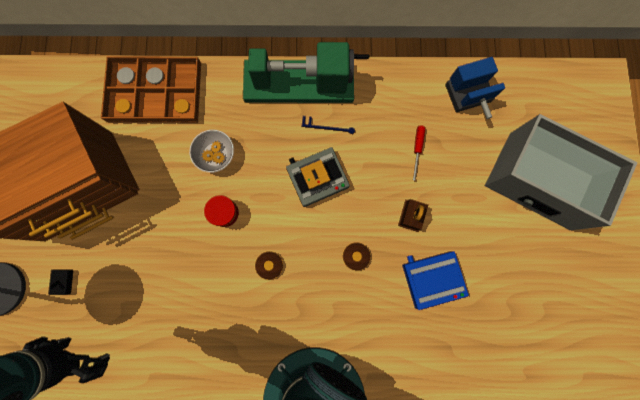

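View pics/side0.png

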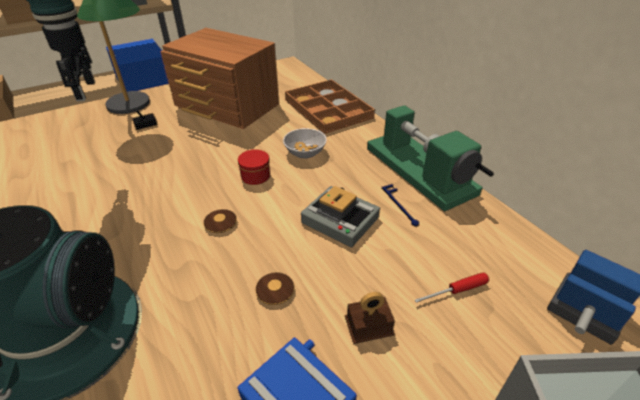

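View pics/wrist0.png

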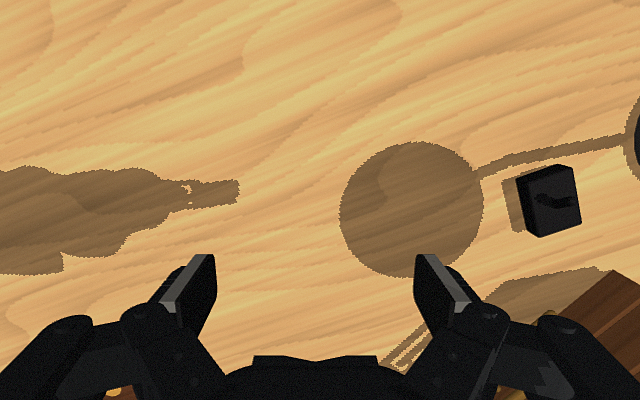

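Top view: the grey box is at about (320,178) with a brass block, and the walnut stand with key is at (414,214). The blue look-alike is at (436,280). Next I'll zoom in and measure.

```bash
cat > h.py <<'E'
import numpy as np,cv2,pickle
def cloud(c):
    d=c["depth"].astype(float);h,w=d.shape;u,v=np.meshgrid(np.arange(w),np.arange(h))
    P=np.stack([(u-c["cx"])/c["fx"]*d,(v-c["cy"])/c["fy"]*d,d,np.ones_like(d)],-1)@c["cam_to_world"].T
    P=P[...,:3];P[d<=0]=np.nan;return P
def ray(c,u,v,z):
    T=c["cam_to_world"];d=T[:3,:3]@np.array([(u-c["cx"])/c["fx"],(v-c["cy"])/c["fy"],1.]);o=T[:3,3]
    return o+d*(z-o[2])/d[2]
def crop(c,x0,y0,x1,y1,name,s):
    im=c["color"][y0:y1,x0:x1,::-1];cv2.imwrite(name,cv2.resize(im,None,fx=s,fy=s,interpolation=cv2.INTER_CUBIC))
E
python3 - <<'E'
from h import *
c=pickle.load(open("pics/top0.pkl","rb"));P=cloud(c)
crop(c,270,130,450,250,"pics/tc.png",4)
s=pickle.load(open("pics/side0.pkl","rb"));crop(s,290,170,410,350,"pics/sc.png",3);Q=cloud(s)
for nm,A in(("top",P),("side",Q)):
  for lab,cx,cy,r in(("stand",ray(c,414,214,45)[0],ray(c,414,214,45)[1],60),("box",ray(c,320,178,60)[0],ray(c,320,178,60)[1],110)):
    m=(np.hypot(A[...,0]-cx,A[...,1]-cy)<r)&(A[...,2]>15)
    z=A[m][:,2];print(nm,lab,cx,cy,m.sum(),np.histogram(z,bins=range(15,120,5)))
print("wood z",np.nanmedian(P[300:340,200:300,2]),np.nanmedian(Q[240:300,150:190,2]))
E
```

```text
top stand 512.9869770016396 -284.46104740708995 585 (array([  9,  20,  17,   9,  24, 188, 217,   3,   2,   3,   5,   7,   6,
        10,  11,  15,  27,  12,   0,   0]), array([ 15,  20,  25,  30,  35,  40,  45,  50,  55,  60,  65,  70,  75,
        80,  85,  90,  95, 100, 105, 110, 115]))
top box 613.8840776275443 -16.142752834077157 2280 (array([ 15,  25,  30, 345, 993, 307,  53,  13,   7,  16, 247, 227,   2,
         0,   0,   0,   0,   0,   0,   0]), array([ 15,  20,  25,  30,  35,  40,  45,  50,  55,  60,  65,  70,  75,
        80,  85,  90,  95, 100, 105, 110, 115]))
side stand 512.9869770016396 -284.46104740708995 1601 (array([ 73,  70,  68,  87,  87, 163, 683,   4,  11,  21,  31,  27,  44,
        41,  49,  50,  60,  32,   0,   0]), array([ 15,  20,  25,  30,  35,  40,  45,  50,  55,  60,  65,  70,  75,
        80,  85,  90,  95, 100, 105, 110, 115]))
side box 613.8840776275443 -16.142752834077157 2716 (array([128, 112, 125, 149, 971, 396, 121,  58,  58,  77, 129, 391,   1,
         0,   0,   0,   0,   0,   0,   0]), array([ 15,  20,  25,  30,  35,  40,  45,  50,  55,  60,  65,  70,  75,
        80,  85,  90,  95, 100, 105, 110, 115]))
wood z -0.16254929074830216 1.3955435352457926
```

View pics/tc.png

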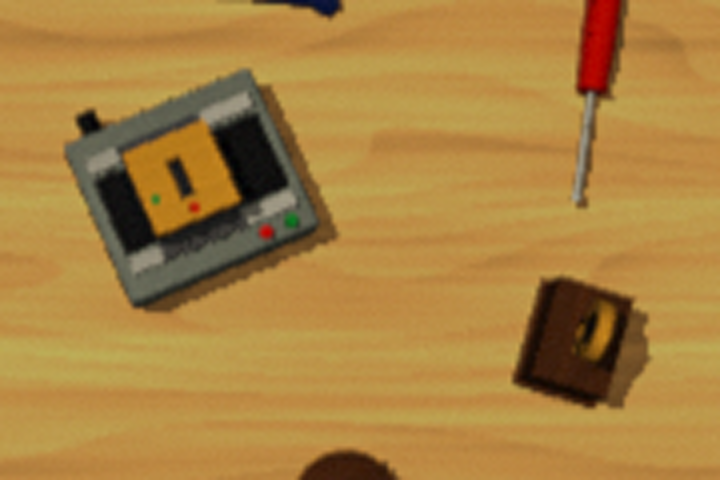

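View pics/sc.png

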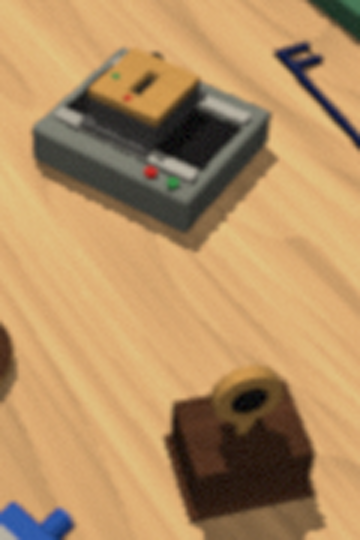

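```bash
cat >> h.py <<'E'
def rect(pts):
    r=cv2.minAreaRect(pts.astype(np.float32));b=cv2.boxPoints(r);e=b[1]-b[0];f=b[2]-b[1]
    return np.round(r[0],1),np.linalg.norm(e).round(1),np.degrees(np.arctan2(e[1],e[0])).round(1),np.linalg.norm(f).round(1),np.degrees(np.arctan2(f[1],f[0])).round(1)
E
python3 - <<'E'
from h import *
for n in("top","side"):
    c=pickle.load(open(f"pics/{n}0.pkl","rb"));A=cloud(c)
    hyp=lambda x,y:np.hypot(A[...,0]-x,A[...,1]-y)
    m=(hyp(614,-16)<60)&(A[...,2]>66)&(A[...,2]<76);print(n,"face",m.sum(),rect(A[m][:,:2]),A[m].mean(0))
    m=(hyp(613,-16)<120)&(A[...,2]>30)&(A[...,2]<76);print(n,"box",rect(A[m][:,:2]))
    m=(hyp(513,-284)<80)&(A[...,2]>42)&(A[...,2]<48);print(n,"stand",rect(A[m][:,:2]))
    m=(hyp(513,-284)<80)&(A[...,2]>56);p=A[m];print(n,"bow",p.mean(0),p[:,2].max(),rect(p[:,:2]))
E
```

```text
top face 465 (array([624.2,  -0.9]), np.float32(64.3), np.float32(-65.6), np.float32(64.5), np.float32(24.4)) [623.72584759  -1.02525964  70.0988528 ]
top box (array([627.5,  -8.7]), np.float32(150.1), np.float32(-66.1), np.float32(130.7), np.float32(23.9))
top stand (array([ 514.7, -287.6]), np.float32(75.4), np.float32(-18.1), np.float32(55.4), np.float32(71.9))
top bow [ 513.51317657 -285.45002152   88.33514985] 103.07978354243392 (array([ 513.7, -286.8]), np.float32(40.5), np.float32(-17.1), np.float32(11.3), np.float32(72.9))
side face 504 (array([620.7,  -2.5]), np.float32(64.9), np.float32(-66.0), np.float32(66.8), np.float32(24.0)) [619.54286296  -4.35025172  71.05779142]
side box (array([622.9, -10.9]), np.float32(150.8), np.float32(-66.2), np.float32(132.6), np.float32(23.8))
side stand (array([ 511.1, -289.3]), np.float32(75.7), np.float32(-17.6), np.float32(56.7), np.float32(72.4))
side bow [ 508.88383798 -291.6662428    84.33642312] 103.4398667867572 (array([ 510.9, -289.2]), np.float32(43.6), np.float32(-17.5), np.float32(12.0), np.float32(72.5))
```

```bash
cat >> h.py <<'E'
from scipy.spatial.transform import Rotation as R
def plan(p,ydeg,st):
    """world TCP target, direction of tool y in world deg, tool straight down -> delta row"""
    R0=R.from_rotvec(st["eef_rot"]);a=np.radians(ydeg);y=np.array([np.cos(a),np.sin(a),0]);z=np.array([0,0,-1.]);x=np.cross(y,z)
    R1=R.from_matrix(np.stack([x,y,z],1))
    return np.round(R0.inv().apply(np.array(p)-st["tool_pos"]),2),np.round(np.degrees((R0.inv()*R1).as_rotvec()),2)
def where(st):
    M=R.from_rotvec(st["eef_rot"]).as_matrix()
    print("t",st["t"].__round__(2),"pos",st["tool_pos"].round(1),"ydeg",np.degrees(np.arctan2(M[1,1],M[0,1])).round(2),"z",M[:,2].round(4),"F",st["wrist_force"].round(2),"T",st["wrist_torque"].round(2),"w",round(st["grip_width"],1),"j",st["joint_pos"].round(2))
E
python3 - <<'E'
from h import *
from rig import manip
st=manip.get_state();where(st);print(plan([512,-288,220],72.5,st))
E
```

```text
t 0.15 pos [189.6 489.3 249.9] ydeg 68.81 z [-4.e-04 -7.e-04 -1.e+00] F [-0.01 -0.04 -0.13] T [-0.03  0.03 -0.04] w 85.5 j [ 1.05  0.26 -0.05  1.26  0.    1.42]
(array([-581.52, -608.26,   30.35]), array([-0.05, -0.01, -3.69]))
```

>>> apply_moves([
  [-15, -16, 1, 0, 0, 0, 85],
  [-45, -47, 2, 0, 0, 0, 85],
  [-80, -83, 4, 0, 0, -1, 85],
  [-115, -120, 6, 0, 0, -1, 85],
  [-150, -157, 8, 0, 0, -1, 85],
  [-185, -193, 10, 0, 0, -1, 85],
  [-220, -230, 12, 0, 0, -2, 85],
  [-255, -267, 14, 0, 0, -2, 85],
  [-290, -303, 16, 0, 0, -2, 85],
  [-325, -340, 18, 0, 0, -2, 85],
  [-360, -376, 20, 0, 0, -3, 85],
  [-395, -413, 22, 0, 0, -3, 85],
  [-430, -450, 24, 0, 0, -3, 85],
  [-465, -486, 26, 0, 0, -3.5, 85],
  [-500, -523, 28, 0, 0, -3.7, 85],
  [-530, -555, 30, 0, 0, -3.7, 85],
  [-555, -581, 30, 0, 0, -3.7, 85],
  [-572, -598, 30, 0, 0, -3.7, 85],
  [-581, -608, 30, 0, 0, -3.7, 85],
  [-581.5, -608.3, 30, 0, 0, -3.7, 85],
])

```text
t: 2.15
tool_pos: [512.1, -288.8, 219.8]
eef_rot: [-0.479, -3.104, 0.001]
wrist_force: [-1.6, 1.3, -0.5]
grip_width: 85.1
```

Run:
```python
from h import *
from rig import manip,viewer
where(manip.get_state())
for n in("wrist","side"):
    c=viewer.camera(n); pickle.dump(c,open(f"pics/{n}1.pkl","wb"));cv2.imwrite(f"pics/{n}1.png",c["color"][:,:,::-1])
where(manip.get_state())
```

```text
t 2.15 pos [ 512.1 -288.8  219.8] ydeg 72.46 z [-1.e-03 -3.e-04 -1.e+00] F [-1.55  1.33 -0.48] T [ 0.05 -0.02  0.01] w 85.1 j [-0.65  0.38  0.05  1.24 -0.   -0.35]
t 2.25 pos [ 511.7 -287.1  220.3] ydeg 72.53 z [-8.e-04 -2.e-04 -1.e+00] F [-0.49  0.5   0.06] T [ 0.06  0.02 -0.11] w 84.6 j [-0.65  0.38  0.04  1.24 -0.   -0.35]
```

View pics/wrist1.png

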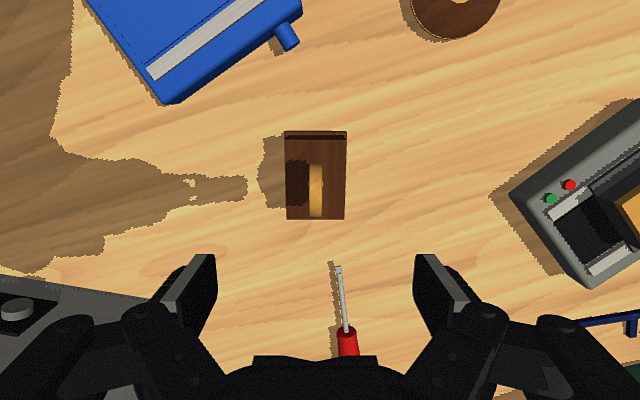

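Wrist view: the stand is at (316,178) with the key's bow edge-on at (316,190), square with the jaws. I'll measure it precisely.

Run:
```python
from h import *
c=pickle.load(open("pics/wrist1.pkl","rb"));A=cloud(c)
near=np.hypot(A[...,0]-512,A[...,1]+288)<80
m=near&(A[...,2]>42)&(A[...,2]<48);print("stand",rect(A[m][:,:2]))
m=near&(A[...,2]>56)&(A[...,2]<110);p=A[m];print("bow",m.sum(),p[:,2].min(),p[:,2].max(),rect(p[:,:2]))
t=p[p[:,2]>96];print(t.mean(0),rect(t[:,:2]))
print("wood",np.nanmedian(A[60:100,320:380,2]))
hsv=cv2.cvtColor(c["color"],cv2.COLOR_RGB2HSV)
sel=c["color"][150:220,285:346];
b=np.zeros((400,640),np.uint8);b[150:222,285:346]=((hsv[150:222,285:346,2]>120)&(hsv[150:222,285:346,0]<35))*255
ys,xs=np.nonzero(b);print(xs.min(),xs.max(),ys.min(),ys.max(),b.sum()/255)
for y in range(ys.min(),ys.max()+1,6): r=xs[ys==y];print(y,r.min(),r.max(),A[y,int(r.mean())].round(1))
```

```text
stand (array([ 512.6, -288.1]), np.float32(75.7), np.float32(-17.6), np.float32(55.2), np.float32(72.4))
bow 691 56.00893995213988 101.93198794885646 (array([ 511.1, -287.5]), np.float32(41.3), np.float32(-17.2), np.float32(12.4), np.float32(72.8))
[ 511.30000043 -287.60332065   99.09077251] (array([ 511.9, -287.7]), np.float32(28.9), np.float32(-17.8), np.float32(9.4), np.float32(72.2))
wood 0.8190580588473608
285 345 166 221 851.0
166 311 313 [ 492.  -284.    81.8]
172 310 321 [ 495.6 -282.6   90.6]
178 309 321 [ 498.8 -283.6   96.2]
184 309 345 [ 503.2 -283.4   98.5]
190 309 345 [ 507.4 -284.8   99.7]
196 309 345 [ 511.9 -286.2   99.7]
202 309 345 [ 516.  -287.5  101.1]
208 285 345 [ 521.  -290.7   98.3]
214 285 345 [ 527.4 -291.    94.6]
220 285 345 [ 5.653e+02 -3.046e+02 -3.000e-01]
```

Run:
```python
from h import *
from rig import manip
st=manip.get_state();where(st);print(plan([512.2,-288,77],72.5,st))
```

```text
t 2.25 pos [ 511.7 -287.1  220.3] ydeg 72.53 z [-8.e-04 -2.e-04 -1.e+00] F [-0.49  0.5   0.06] T [ 0.06  0.02 -0.11] w 84.6 j [-0.65  0.38  0.04  1.24 -0.   -0.35]
(array([ -0.88,  -0.61, 143.31]), array([-0.02, -0.04,  0.03]))
```

>>> apply_moves([
  [0, 0, 15, 0, 0, 0, 85],
  [-0.3, -0.2, 40, 0, 0, 0, 85],
  [-0.6, -0.4, 70, 0, 0, 0, 70],
  [-0.9, -0.6, 100, 0, 0, 0, 60],
  [-0.9, -0.6, 120, 0, 0, 0, 50],
  [-0.9, -0.6, 133, 0, 0, 0, 45],
  [-0.9, -0.6, 140, 0, 0, 0, 40],
  [-0.9, -0.6, 143, 0, 0, 0, 40],
  [-0.9, -0.6, 143, 0, 0, 0, 40],
])

```text
t: 3.15
tool_pos: [512.3, -287.6, 77.8]
eef_rot: [-0.476, -3.105, 0.001]
wrist_force: [0.1, 0.0, 0.3]
grip_width: 40.0
```

Run:
```python
from h import *
from rig import manip,viewer
where(manip.get_state())
for n in("wrist",):
    c=viewer.camera(n); pickle.dump(c,open(f"pics/{n}2.pkl","wb"));cv2.imwrite(f"pics/{n}2.png",c["color"][:,:,::-1])
```

```text
t 3.15 pos [ 512.3 -287.6   77.8] ydeg 72.56 z [-5.e-04 -4.e-04 -1.e+00] F [0.11 0.02 0.28] T [ 0.02 -0.06 -0.02] w 40.0 j [-0.65  0.47 -0.21  0.89 -0.   -0.35]
```

View pics/wrist2.png

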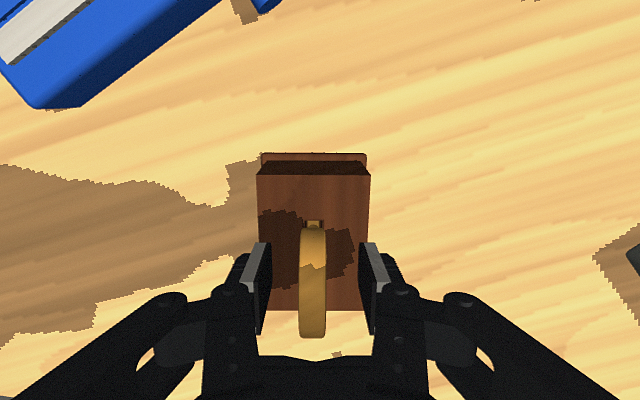

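The bow, at about (313,280), sits centred between the pads. I'll close on it.

>>> apply_moves([
  [0, 0, 0, 0, 0, 0, 20],
  [0, 0, 0, 0, 0, 0, 12],
  [0, 0, 0, 0, 0, 0, 6],
  [0, 0, 0, 0, 0, 0, 4],
  [0, 0, 0, 0, 0, 0, 4],
  [0, 0, 0, 0, 0, 0, 4],
  [0, 0, 0, 0, 0, 0, 4],
], squeeze=70)

```text
t: 3.9
tool_pos: [512.7, -288.1, 78.7]
eef_rot: [0.476, 3.104, -0.002]
wrist_force: [-1.0, 0.1, 5.9]
grip_width: 9.3
```

Run:
```python
from h import *
from rig import manip
where(manip.get_state())
```

```text
t 3.9 pos [ 512.7 -288.1   78.7] ydeg 72.55 z [ 7.0e-04 -1.4e-03 -1.0e+00] F [-0.99  0.1   5.88] T [ 0.08  0.2  -0.05] w 9.3 j [-0.65  0.47 -0.21  0.89 -0.   -0.35]
```

>>> apply_moves([
  [0, 0, -3, 0, 0, 0, 4],
  [0, 0, -10, 0, 0, 0, 4],
  [0, 0, -20, 0, 0, 0, 4],
  [0, 0, -35, 0, 0, 0, 4],
  [0, 0, -50, 0, 0, 0, 4],
  [0, 0, -65, 0, 0, 0, 4],
  [0, 0, -80, 0, 0, 0, 4],
  [0, 0, -90, 0, 0, 0, 4],
  [0, 0, -95, 0, 0, 0, 4],
  [0, 0, -95, 0, 0, 0, 4],
])

```text
t: 4.9
tool_pos: [512.8, -288.1, 174.3]
eef_rot: [0.476, 3.104, -0.003]
wrist_force: [-0.9, -0.7, -1.2]
grip_width: 9.4
```

Run:
```python
from h import *
from rig import manip,viewer
where(manip.get_state())
for n in("wrist","side"):
    c=viewer.camera(n); pickle.dump(c,open(f"pics/{n}3.pkl","wb"));cv2.imwrite(f"pics/{n}3.png",c["color"][:,:,::-1])
crop(c,310,200,450,350,"pics/s3.png",4)
st=manip.get_state();where(st)
# look pose: tcp short of keyway; target key over (622.5,-2)
print(plan([622.5,-2,174],114,st))
```

```text
t 4.9 pos [ 512.8 -288.1  174.3] ydeg 72.55 z [ 0.0014 -0.0019 -1.    ] F [-0.91 -0.71 -1.21] T [ 0.02 -0.    0.02] w 9.4 j [-0.65  0.4  -0.05  1.12 -0.   -0.35]
t 5.0 pos [ 512.4 -287.8  173.2] ydeg 72.54 z [ 2.e-04 -1.e-03 -1.e+00] F [-0.13  0.23 -1.93] T [-0.01  0.02 -0.01] w 8.9 j [-0.65  0.4  -0.05  1.12 -0.   -0.35]
(array([-19.25, 305.68,  -1.03]), array([-6.000e-02,  1.000e-02, -4.146e+01]))
```

View pics/wrist3.png

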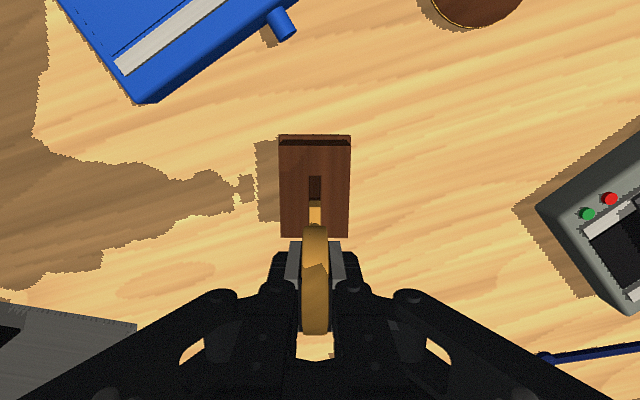

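View pics/s3.png

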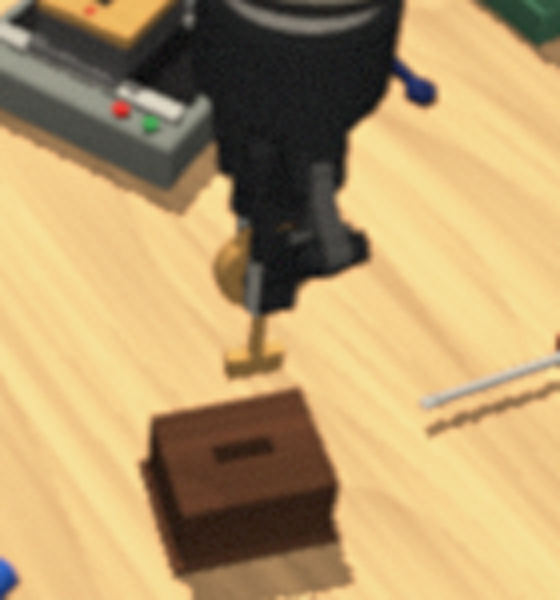

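The key is held upright and clear of the stand. Next I'll carry it over the keyway.

>>> apply_moves([
  [-1, 10, 0, 0, 0, -1, 4],
  [-2, 30, 0, 0, 0, -3, 4],
  [-4, 60, -1, 0, 0, -7, 4],
  [-6, 90, -1, 0, 0, -11, 4],
  [-8, 125, -1, 0, 0, -16, 4],
  [-10, 160, -1, 0, 0, -21, 4],
  [-12, 195, -1, 0, 0, -26, 4],
  [-14, 225, -1, 0, 0, -30, 4],
  [-16, 255, -1, 0, 0, -34, 4],
  [-18, 280, -1, 0, 0, -38, 4],
  [-19, 297, -1, 0, 0, -40.5, 4],
  [-19.2, 304, -1, 0, 0, -41.5, 4],
  [-19.2, 305.7, -1, 0, 0, -41.5, 4],
  [-19.2, 305.7, -1, 0, 0, -41.5, 4],
])

```text
t: 6.4
tool_pos: [622.2, -2.4, 173.9]
eef_rot: [0.652, -3.073, 0.002]
wrist_force: [0.2, 0.3, -1.1]
grip_width: 9.4
```

Run:
```python
from h import *
from rig import manip,viewer
where(manip.get_state())
for n in("wrist","side","top"):
    c=viewer.camera(n); pickle.dump(c,open(f"pics/{n}4.pkl","wb"));cv2.imwrite(f"pics/{n}4.png",c["color"][:,:,::-1])
    if n=="side":crop(c,280,120,400,270,"pics/s4.png",4)
st=manip.get_state();where(st)
```

```text
t 6.4 pos [622.2  -2.4 173.9] ydeg 113.97 z [-1.0e-04 -1.1e-03 -1.0e+00] F [ 0.22  0.32 -1.1 ] T [ 0.01 -0.04 -0.02] w 9.4 j [-0.13  0.46  0.05  1.16 -0.   -0.55]
t 6.55 pos [622.2  -2.8 174. ] ydeg 113.95 z [ 2.0e-04 -1.1e-03 -1.0e+00] F [-0.1  -0.7  -0.76] T [-0.03  0.01  0.03] w 9.2 j [-0.13  0.46  0.05  1.16 -0.   -0.55]
```

View pics/wrist4.png

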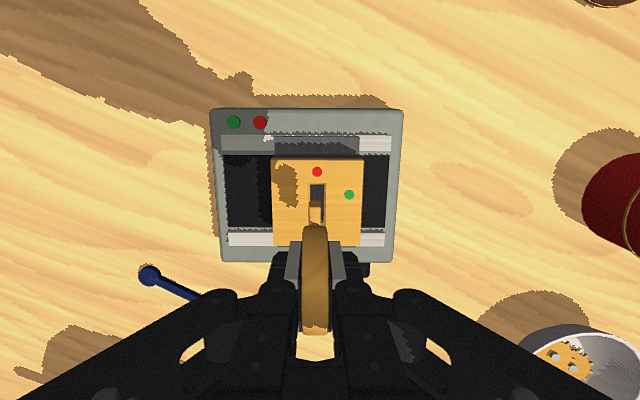

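View pics/s4.png

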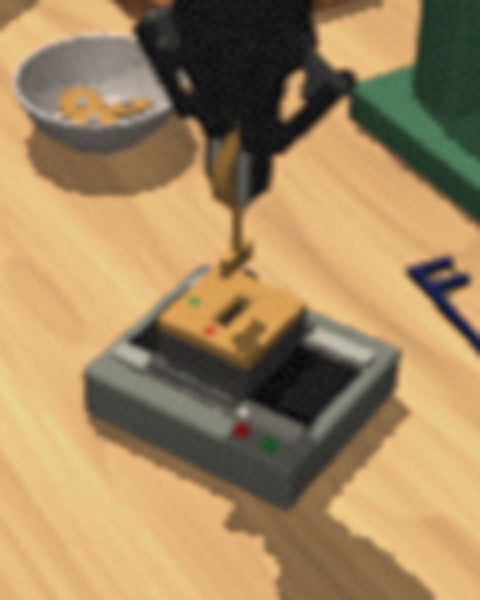

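Wrist view: slot at about (317,193), bit just in front at (316,212), red dot (317,172) and green dot (349,195), so the layout is as expected.

Run:
```python
from h import *
st4=np.array([622.2,-2.6]);a=np.radians(24);bx=np.array([np.cos(a),np.sin(a)]);by=np.array([-np.sin(a),np.cos(a)])
c=pickle.load(open("pics/wrist4.pkl","rb"));A=cloud(c)
crop(c,260,140,380,250,"pics/w4c.png",5)
near=np.hypot(A[...,0]-622,A[...,1]+2)<130
col=c["color"].astype(int)
m=near&(A[...,2]>66)&(A[...,2]<75);print("face",rect(A[m][:,:2]),np.median(A[m][:,2]))
g=near&(A[...,2]>30)&(A[...,2]<75);print("box",rect(A[g][:,:2]))
hsv=cv2.cvtColor(c["color"],cv2.COLOR_RGB2HSV)
for nm in("wrist","side"):
  c=pickle.load(open(f"pics/{nm}4.pkl","rb"));hsv=cv2.cvtColor(c["color"],cv2.COLOR_RGB2HSV).astype(int)
  A=cloud(c);reg=np.hypot(A[...,0]-622,A[...,1]+2)<38
  for lab,mm in(("red",(hsv[...,0]<8)|(hsv[...,0]>172)),("green",(hsv[...,0]>40)&(hsv[...,0]<85))):
    mm=mm&reg&(hsv[...,1]>130)&(hsv[...,2]>60)&(A[...,2]>60)&(A[...,2]<76);ys,xs=np.nonzero(mm)
    if len(xs): p=ray(c,xs.mean(),ys.mean(),70);print(nm,lab,len(xs),xs.mean(),ys.mean(),p[:2].round(1),"box frame rel tcp",((p[:2]-st4)@bx).round(1),((p[:2]-st4)@by).round(1))
```

```text
face (array([622.3,  -0.8]), np.float32(64.2), np.float32(-66.3), np.float32(64.3), np.float32(23.7)) 70.78555526845012
box (array([625.1,  -8.6]), np.float32(150.4), np.float32(-66.4), np.float32(128.6), np.float32(23.6))
wrist red 76 316.64473684210526 171.3421052631579 [600.5 -10.2] box frame rel tcp -22.9 1.9
wrist green 71 348.80281690140845 194.2394366197183 [606.4  17.4] box frame rel tcp -6.3 24.7
side red 1 332.0 202.0 [599.9  -8.9] box frame rel tcp -22.9 3.3
```

View pics/w4c.png

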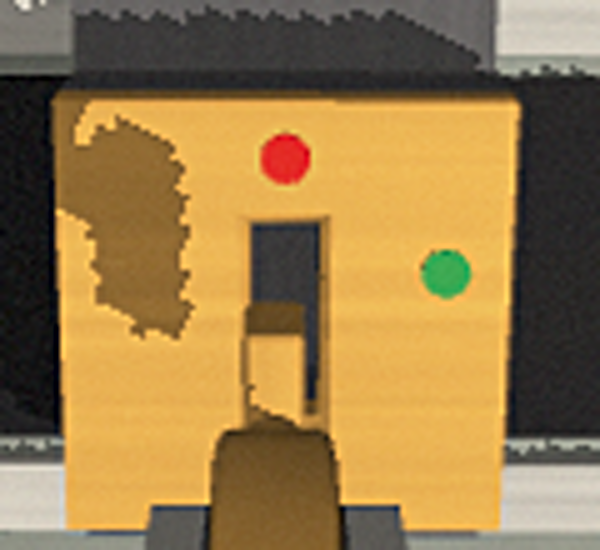

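```bash
cat >> h.py <<'E'
def proj(c,p):
    q=np.linalg.inv(c["cam_to_world"])@np.append(p,1.);return c["fx"]*q[0]/q[2]+c["cx"],c["fy"]*q[1]/q[2]+c["cy"],q[2]
E
python3 - <<'E'
from h import *
c=pickle.load(open("pics/wrist4.pkl","rb"));t=np.array([622.2,-2.6])
a=np.radians(24);bx=np.array([np.cos(a),np.sin(a)]);by=np.array([-np.sin(a),np.cos(a)])
for x,y,z in((-13,-3.5,103.3),(-13,3.5,103.3),(-13,-3.5,117.3),(-13,3.5,117.3)):
    print(np.round(proj(c,np.r_[t+x*bx+y*by,z]),1), "moved1x",np.round(proj(c,np.r_[t+(x+1)*bx+(y+1)*by,z]),1))
# observed: corners bit bottom edge, slot corners
print("slot proj on plane70 local:")
for u,v in((310.0,184.2),(324.0,184.2),(308.4,183.2),(326,183.2),(324,222.5)):
    p=ray(c,u,v,70)[:2]-t;print(u,v,(p@bx).round(2),(p@by).round(2))
for v in (200.8,):
  for u in(309.2,320.8):
    p=ray(c,u,v,103.3)[:2]-t;print("bit bottom",(p@bx).round(2),(p@by).round(2))
crop(c,295,160,340,235,"pics/w4d.png",8)
E
```

```text
[308.  198.8 203.6] moved1x [309.7 200.4 203.9]
[319.5 198.8 203.6] moved1x [321.2 200.4 203.9]
[307.5 205.9 190.2] moved1x [309.3 207.6 190.5]
[319.9 205.9 190.2] moved1x [321.6 207.6 190.5]
slot proj on plane70 local:
310.0 184.2 -13.68 -2.75
324.0 184.2 -13.68 7.08
308.4 183.2 -14.41 -3.87
326 183.2 -14.4 8.48
324 222.5 15.01 7.28
bit bottom -11.73 -2.78
bit bottom -11.72 4.28
```

View pics/w4d.png

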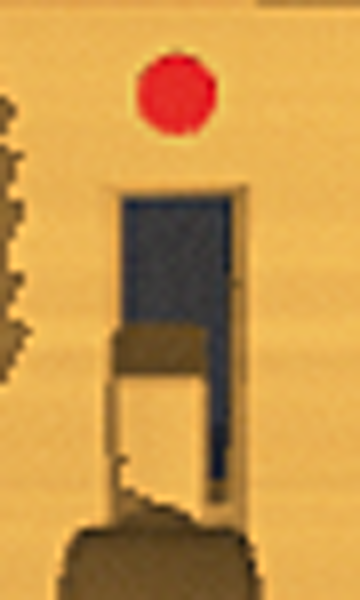

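Relative offset from the same picture: the key must shift about +1.4 mm along tool y and +0.3 mm along tool x. I'll apply that and go down to just above the plate.

>>> apply_moves([
  [0.3, 1.4, 2, 0, 0, 0, 4],
  [0.3, 1.4, 10, 0, 0, 0, 4],
  [0.3, 1.4, 18, 0, 0, 0, 4],
  [0.3, 1.4, 25, 0, 0, 0, 4],
  [0.3, 1.4, 28, 0, 0, 0, 4],
  [0.3, 1.4, 28, 0, 0, 0, 4],
  [0.3, 1.4, 28, 0, 0, 0, 4],
])

```text
t: 7.25
tool_pos: [621.5, -1.7, 146.1]
eef_rot: [-0.652, 3.073, -0.002]
wrist_force: [0.3, 0.3, -0.9]
grip_width: 9.2
```

Run:
```python
from h import *
from rig import manip,viewer
where(manip.get_state())
for n in("wrist","side"):
    c=viewer.camera(n); pickle.dump(c,open(f"pics/{n}5.pkl","wb"))
    if n=="wrist":crop(c,260,150,380,250,"pics/w5.png",6)
    else: crop(c,310,150,370,225,"pics/s5.png",8)
st=manip.get_state();where(st)
```

```text
t 7.25 pos [621.5  -1.7 146.1] ydeg 113.96 z [ 3.0e-04 -1.1e-03 -1.0e+00] F [ 0.25  0.29 -0.87] T [ 0.06 -0.05  0.04] w 9.2 j [-0.13  0.47 -0.01  1.09 -0.   -0.55]
t 7.35 pos [621.6  -1.7 146.3] ydeg 113.96 z [ 7.0e-04 -1.2e-03 -1.0e+00] F [ 0.03 -0.38 -1.11] T [-0.01 -0.05 -0.01] w 9.0 j [-0.13  0.47 -0.01  1.09 -0.   -0.55]
```

View pics/w5.png

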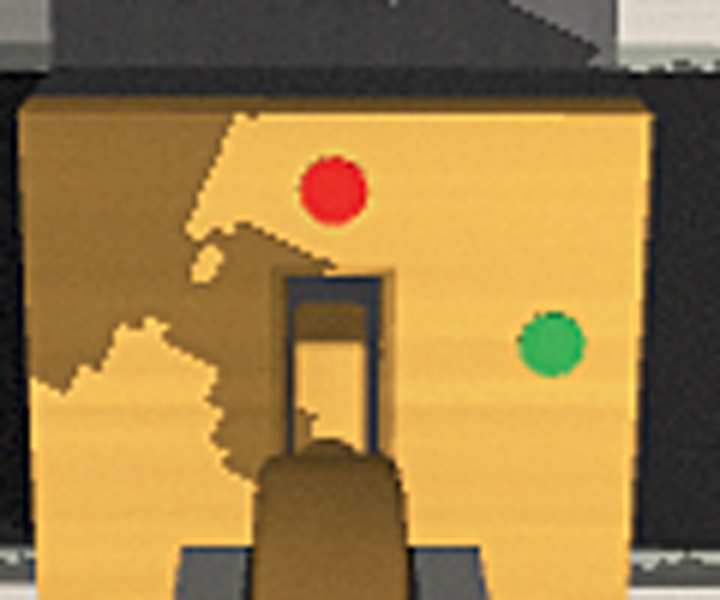

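View pics/s5.png

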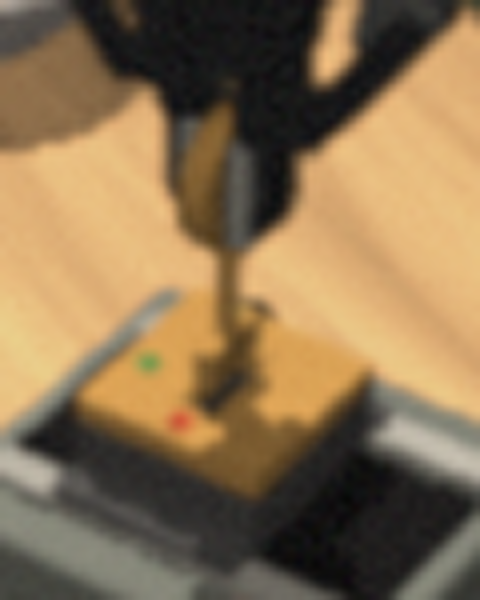

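Run:
```python
from h import *
c=pickle.load(open("pics/wrist5.pkl","rb"));t=np.array([621.6,-1.7])
a=np.radians(24);bx=np.array([np.cos(a),np.sin(a)]);by=np.array([-np.sin(a),np.cos(a)])
f=lambda u,v,z:(lambda p:((p@bx).round(2),(p@by).round(2)))(ray(c,260+u/6,150+v/6,z)[:2]-t)
print("bit",f(294,302,75.5),f(367,302,75.5)); print("slot in",f(287,278,68.5),f(381,278,68.5));print("slot out",f(272,270,70),f(395,270,70)); print("red",f(334,191,70)); print("green",f(552,344,70))
```

```text
bit (np.float64(-12.18), np.float64(-2.98)) (np.float64(-12.17), np.float64(4.43))
slot in (np.float64(-12.66), np.float64(-3.82)) (np.float64(-12.65), np.float64(6.02))
slot out (np.float64(-13.97), np.float64(-5.34)) (np.float64(-13.96), np.float64(7.42))
red (np.float64(-22.4), np.float64(1.09))
green (np.float64(-5.86), np.float64(23.96))
```

Small trim left: tool x −0.6 mm, tool y +0.4 mm. I'll lower the key into the slot gently.

>>> apply_moves([
  [-0.6, 0.4, 1, 0, 0, 0, 4],
  [-0.6, 0.4, 3, 0, 0, 0, 4],
  [-0.6, 0.4, 5, 0, 0, 0, 4],
  [-0.6, 0.4, 7, 0, 0, 0, 4],
  [-0.6, 0.4, 9, 0, 0, 0, 4],
  [-0.6, 0.4, 10, 0, 0, 0, 4],
  [-0.6, 0.4, 10, 0, 0, 0, 4],
])

```text
t: 8.05
tool_pos: [621.9, -1.1, 136.1]
eef_rot: [-0.652, 3.073, -0.002]
wrist_force: [0.3, 0.6, -1.1]
grip_width: 9.0
```

Run:
```python
from h import *
from rig import manip,viewer
where(manip.get_state())
c=viewer.camera("wrist");crop(c,260,150,380,250,"pics/w6.png",6)
```

```text
t 8.05 pos [621.9  -1.1 136.1] ydeg 113.96 z [ 4.0e-04 -1.2e-03 -1.0e+00] F [ 0.27  0.61 -1.09] T [ 0.01  0.03 -0.02] w 9.0 j [-0.13  0.48 -0.02  1.07 -0.   -0.55]
```

View pics/w6.png

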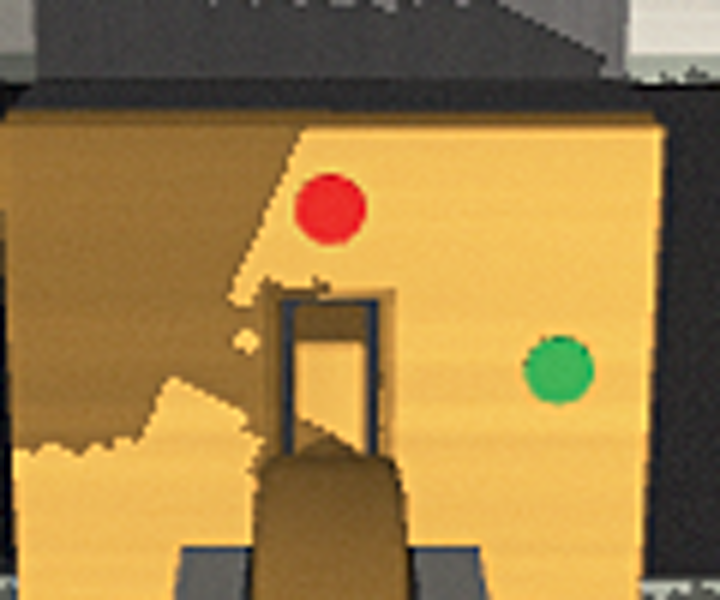

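No contact force, and the bit (cols 294–365) is centred inside the slot (283–378). Continuing down.

>>> apply_moves([
  [0, 0, 2, 0, 0, 0, 4],
  [0, 0, 5, 0, 0, 0, 4],
  [0, 0, 8, 0, 0, 0, 4],
  [0, 0, 11, 0, 0, 0, 4],
  [0, 0, 14, 0, 0, 0, 4],
  [0, 0, 17, 0, 0, 0, 4],
  [0, 0, 19, 0, 0, 0, 4],
  [0, 0, 20, 0, 0, 0, 4],
  [0, 0, 20, 0, 0, 0, 4],
])

```text
t: 9.0
tool_pos: [622.0, -1.1, 116.2]
eef_rot: [-0.652, 3.073, -0.002]
wrist_force: [0.8, 0.2, -1.3]
grip_width: 9.3
```

Run:
```python
from h import *
from rig import manip,viewer
where(manip.get_state())
```

```text
t 9.0 pos [622.   -1.1 116.2] ydeg 113.95 z [ 5.0e-04 -1.1e-03 -1.0e+00] F [ 0.78  0.18 -1.29] T [-0.02  0.01  0.03] w 9.3 j [-0.13  0.49 -0.06  1.02 -0.   -0.55]
```

>>> apply_moves([
  [0, 0, 0.5, 0, 0, 0, 4],
  [0, 0, 1, 0, 0, 0, 4],
  [0, 0, 1.5, 0, 0, 0, 4],
  [0, 0, 2, 0, 0, 0, 4],
  [0, 0, 2, 0, 0, 0, 4],
])

```text
t: 9.5
tool_pos: [622.1, -1.1, 114.7]
eef_rot: [-0.652, 3.072, -0.002]
wrist_force: [-1.2, 0.3, 5.6]
grip_width: 9.4
```

Run:
```python
from h import *
from rig import manip,viewer
where(manip.get_state())
for n in("wrist","side"):
    c=viewer.camera(n)
    if n=="wrist":cv2.imwrite("pics/w7.png",c["color"][:,:,::-1])
    else: crop(c,280,120,400,270,"pics/s7.png",4)
```

```text
t 9.5 pos [622.1  -1.1 114.7] ydeg 113.96 z [ 0.0011 -0.0013 -1.    ] F [-1.17  0.34  5.56] T [ 0.06  0.41 -0.02] w 9.4 j [-0.13  0.49 -0.06  1.02 -0.   -0.55]
```

View pics/s7.png

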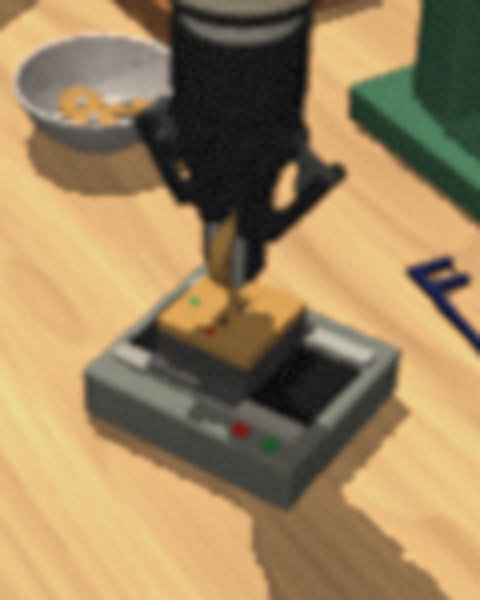

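The key is home: 5.6 N floor contact at TCP z 114.7, as predicted. I'll turn it clockwise, watching the torque.

>>> apply_moves([
  [0, 0, 0, 0, 0, 3, 4],
  [0, 0, 0, 0, 0, 7, 4],
  [0, 0, 0, 0, 0, 11, 4],
  [0, 0, 0, 0, 0, 15, 4],
  [0, 0, 0, 0, 0, 19, 4],
  [0, 0, 0, 0, 0, 23, 4],
  [0, 0, 0, 0, 0, 27, 4],
  [0, 0, 0, 0, 0, 30, 4],
  [0, 0, 0, 0, 0, 30, 4],
], squeeze=90)

```text
t: 10.5
tool_pos: [622.2, -1.1, 114.8]
eef_rot: [0.167, 3.136, -0.002]
wrist_force: [-0.1, 1.2, -0.8]
grip_width: 9.0
```

Run:
```python
from h import *
from rig import manip,viewer
where(manip.get_state())
```

```text
t 10.5 pos [622.2  -1.1 114.8] ydeg 83.92 z [ 0.0014 -0.0013 -1.    ] F [-0.1   1.19 -0.82] T [ 0.07 -0.09 -0.01] w 9.0 j [-0.13  0.49 -0.06  1.02 -0.   -0.03]
```

>>> apply_moves([
  [0, 0, 0, 0, 0, 4, 4],
  [0, 0, 0, 0, 0, 8, 4],
  [0, 0, 0, 0, 0, 12, 4],
  [0, 0, 0, 0, 0, 16, 4],
  [0, 0, 0, 0, 0, 20, 4],
  [0, 0, 0, 0, 0, 24, 4],
  [0, 0, 0, 0, 0, 28, 4],
  [0, 0, 0, 0, 0, 32, 4],
  [0, 0, 0, 0, 0, 36, 4],
  [0, 0, 0, 0, 0, 40, 4],
  [0, 0, 0, 0, 0, 43, 4],
  [0, 0, 0, 0, 0, 46, 4],
  [0, 0, 0, 0, 0, 48, 4],
  [0, 0, 0, 0, 0, 49, 4],
  [0, 0, 0, 0, 0, 49, 4],
])

```text
t: 12.0
tool_pos: [622.1, -1.3, 114.8]
eef_rot: [1.451, 2.785, -0.001]
wrist_force: [0.1, -1.7, -0.9]
grip_width: 8.8
```

Run:
```python
from h import *
from rig import manip,viewer
where(manip.get_state())
c=viewer.camera("wrist");cv2.imwrite("pics/w8.png",c["color"][:,:,::-1])
```

```text
t 12.0 pos [622.1  -1.3 114.8] ydeg 34.97 z [ 0.0013 -0.0016 -1.    ] F [ 0.1  -1.69 -0.87] T [-0.37  0.13  0.08] w 8.8 j [-0.13  0.49 -0.06  1.02 -0.    0.83]
```

View pics/w8.png

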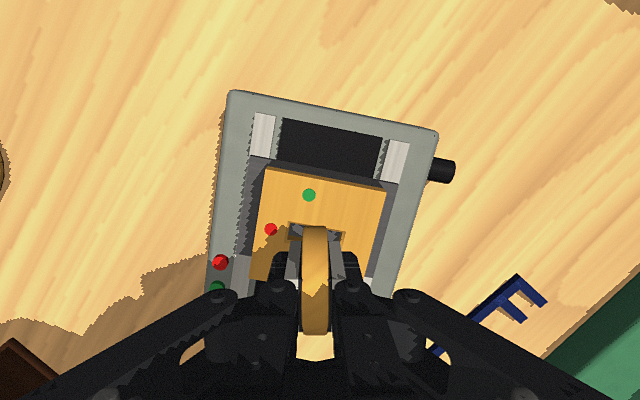

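Turned 79°; the green dot (309,195) is now in line with the key. I'll turn a bit further to feel the hard stop.

>>> apply_moves([
  [0, 0, 0, 0, 0, 1, 4],
  [0, 0, 0, 0, 0, 2, 4],
  [0, 0, 0, 0, 0, 3, 4],
  [0, 0, 0, 0, 0, 4, 4],
  [0, 0, 0, 0, 0, 4, 4],
])

```text
t: 12.55
tool_pos: [622.1, -1.3, 114.8]
eef_rot: [1.547, 2.732, -0.001]
wrist_force: [-1.0, -1.6, 0.2]
grip_width: 8.9
```

Run:
```python
from h import *
from rig import manip,viewer
where(manip.get_state())
```

```text
t 12.55 pos [622.1  -1.3 114.8] ydeg 30.96 z [ 0.0013 -0.0016 -1.    ] F [-1.04 -1.62  0.2 ] T [-0.41  0.13  0.41] w 8.9 j [-0.13  0.49 -0.06  1.02 -0.    0.9 ]
```

The 0.4 N m reaction means the stop is reached. I'll ease back 2° to relieve it and release.

>>> apply_moves([
  [0, 0, 0, 0, 0, -1, 4],
  [0, 0, 0, 0, 0, -2, 4],
  [0, 0, 0, 0, 0, -2, 12],
  [0, 0, 0, 0, 0, -2, 20],
  [0, 0, 0, 0, 0, -2, 35],
  [0, 0, 0, 0, 0, -2, 45],
  [0, 0, 0, 0, 0, -2, 45],
  [0, 0, 0, 0, 0, -2, 45],
])

```text
t: 13.35
tool_pos: [622.1, -1.2, 114.8]
eef_rot: [1.499, 2.759, -0.001]
wrist_force: [-0.9, -0.2, 0.4]
grip_width: 45.0
```

Run:
```python
from h import *
from rig import manip,viewer
where(manip.get_state())
c=viewer.camera("wrist");cv2.imwrite("pics/w9.png",c["color"][:,:,::-1])
```

```text
t 13.35 pos [622.1  -1.2 114.8] ydeg 32.96 z [ 0.0013 -0.0016 -1.    ] F [-0.88 -0.24  0.37] T [-0.01  0.01  0.03] w 45.0 j [-0.13  0.49 -0.06  1.02 -0.    0.86]
```

View pics/w9.png

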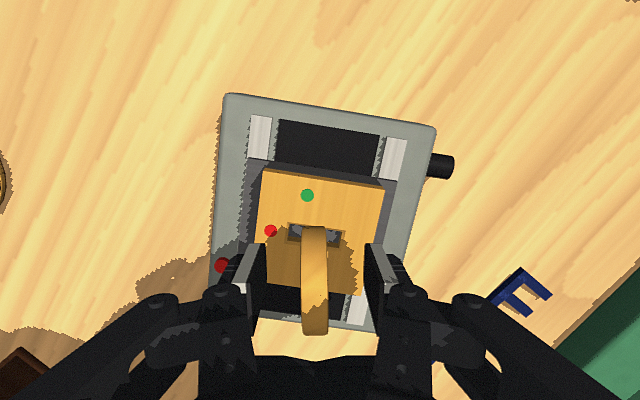

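The key stands free between the open pads. I'll retreat straight up and check.

>>> apply_moves([
  [0, 0, -5, 0, 0, 0, 45],
  [0, 0, -20, 0, 0, 0, 45],
  [0, 0, -45, 0, 0, 0, 45],
  [0, 0, -75, 0, 0, 0, 45],
  [0, 0, -105, 0, 0, 0, 45],
  [0, 0, -130, 0, 0, 0, 45],
  [0, 0, -145, 0, 0, 0, 45],
  [0, 0, -150, 0, 0, 0, 45],
  [0, 0, -150, 0, 0, 0, 45],
  [0, 0, -150, 0, 0, 0, 45],
])

```text
t: 14.4
tool_pos: [621.7, -0.9, 264.0]
eef_rot: [1.5, 2.76, -0.002]
wrist_force: [0.8, 0.4, -0.3]
grip_width: 44.9
```

Run:
```python
from h import *
from rig import manip,viewer
where(manip.get_state())
c=viewer.camera("wrist");cv2.imwrite("pics/w10.png",c["color"][:,:,::-1])
A=cloud(c);m=(np.hypot(A[...,0]-622,A[...,1]+1)<40)&(A[...,2]>80)&(A[...,2]<150);p=A[m];print("bow w",p[:,2].max(),rect(p[:,:2]))
c=viewer.camera("side");crop(c,280,120,400,270,"pics/s10.png",4)
A=cloud(c);m=(np.hypot(A[...,0]-622,A[...,1]+1)<40)&(A[...,2]>80)&(A[...,2]<150);p=A[m];print("bow s",p[:,2].max(),rect(p[:,:2]))
where(manip.get_state())
```

```text
t 14.4 pos [621.7  -0.9 264. ] ydeg 32.96 z [ 2.0e-04 -1.4e-03 -1.0e+00] F [ 0.75  0.41 -0.28] T [-0.01 -0.01 -0.03] w 44.9 j [-0.13  0.43  0.25  1.39 -0.    0.86]
bow w 138.7396650237375 (array([6.213e+02, 4.000e-01]), np.float32(41.7), np.float32(-56.2), np.float32(11.8), np.float32(33.8))
bow s 138.26124520053133 (array([619.9,  -3.2]), np.float32(42.2), np.float32(-52.5), np.float32(13.3), np.float32(37.5))
t 14.5 pos [621.6  -1.  263.8] ydeg 32.96 z [-2.0e-04 -1.4e-03 -1.0e+00] F [-0.57 -0.26  0.42] T [ 0.02  0.02 -0.  ] w 45.4 j [-0.13  0.43  0.25  1.39 -0.    0.86]
```

View pics/w10.png

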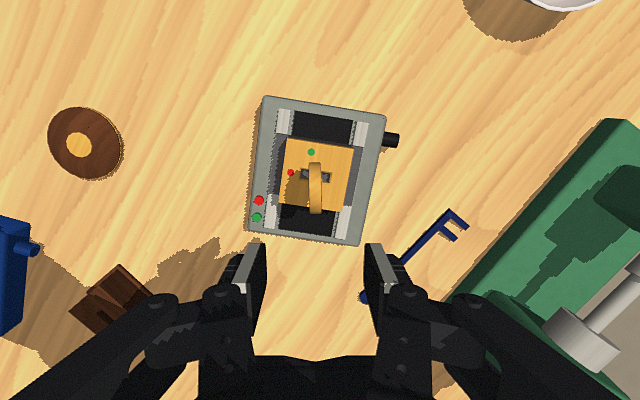

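View pics/s10.png

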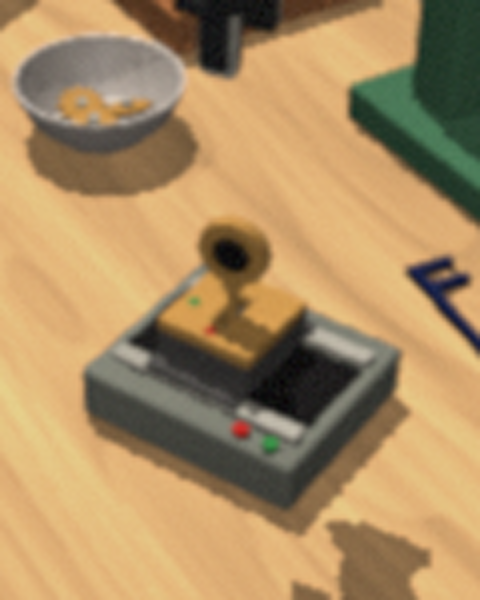

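The key stands upright and home (top at about 136 mm after the cameras' known +2–3 mm bias), turned about 80° from off. Handing in.

Run:
```python
from rig import manip
print(manip.job_done())
```

```text
the job is handed in; nothing more can be done
None
```

The key is in the switch, turned clockwise to its stop and released. I handed the job in at about 14.5 s; no verdict was given.

**What I did:** I took the key from the walnut stand and found the keyway in the wrist view, about 8 mm towards +y from the box's centre. I lowered the key until it touched the floor with 5.6 N at the expected height. Then I turned it 83° until the stop pushed back with about 0.4 N m, eased back 2°, opened the fingers and went straight up.

**Last checks:**
- **Turn:** in the wrist view the bow lies at −56°, about 80° (1.40 rad) clockwise from off. Less the 0.14 rad of play, that puts the rotor at about 1.25 rad, though there is no direct rotor reading.
- **Height:** the bow's top read 138–139 mm against 136 expected. The cameras read 2–3 mm high on the bow earlier too, so I take the key as fully home.
- **Clear:** the key looked upright and free, the gripper was about 150 mm above it, and the wrist force was only noise.
- **Bystanders:** there was no sign of contact with any of them, but I did not re-measure their positions.

**Disagreements:**
- **Final bow angle:** the side view gave −52.5°, about 4° off the wrist view. I trusted the wrist view.
- **Keyway along the box's x:** two wrist estimates differed by about 1 mm. I aimed between them and the key went in without measurable side force.

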